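Set out a reagent tray round the flask

ROBOT

A 7-joint arm with a two-finger parallel gripper is mounted at the origin on a cart in front of the work surface, level with it; the furniture and walls round the work are solid. World frame = base frame: x ahead of the robot, y to its left, z up, the work surface at z = 0. Lengths are in mm, angles in rad, forces in N, time in s.
With the tool pointing down it reaches from about 425 to 875 mm from the base axis. Payload 4.7 kg.
Tool frame: the origin (TCP) lies at the centre of the arm's flange, where the gripper is bolted on; the fingertips stand 182 mm ahead of it and the grasp point (between the pads) lies 164 mm ahead of it; z points along the fingers, y is the line along which they close (so a half turn about z gives the same grasp; the last joint's range is limited). The gripper opens to 87 mm and grips with 3 to 60 N. Pads are 19 mm wide; open, the fingers measure 117 mm over their backs; the gripper's body (75 mm by 190 mm) begins 51 mm behind the grasp point.
Start: joints at [1.167, 0.321, -0.07, 1.45, 0.023, 1.371, -0.057], TCP at [263.722, -594.102, 404.787] pointing down, gripper open.
Joint ranges: [-2.86, 2.86], [-0.3, 2.09], [-1.38, 1.24], [0.06, 2.45], [-1.56, 4.7], [0.09, 2.05], [-2.69, 2.69]. Speed limits (rad/s): [2.57, 2.57, 3.14, 3.14, 3.14, 3.14, 3.14].

INTERFACE

Orientations are given as a unit quaternion [w, x, y, z].
In Python, from rig import arm, imaging, ticket gives the robot as it stands. The module is installed in compiled form; this text tells all that it offers.
- The arm moves only by the tool play_rows, never from a script. Its argument "plan" is a list of rows, each an object with "slide": the shift along the world's x, y, z normalised to -1 to 1, where 1 is 20 mm, a list of three; "rot": the turn, a rotation vector about the world's x, y, z normalised to -1 to 1, where 1 is 0.12 rad, a list of three. In form: [{"slide": [tx, ty, tz], "rot": [ax, ay, az]}, ...]. A call has 1 to 10 rows; each row shifts and turns the commanded pose from where the row before left it; what a row does not reach is not made up. A row lasts 1/10 s, in which the tool goes at most 50 mm and 8.59 degrees, less where a joint would pass 70% of its speed; a pose out of reach is approached as far as the arm can. A call with a number of a shift or a turn outside -1 to 1 is refused whole. A call with a gripper value outside its range is refused whole. "jaw" is the opening, from -1 (shut) to 1 (fully open), set as the call begins (left out, the last holds). The fingers move at their own pace and stop on an object; "squeeze" is the grip in N (left out, the last holds). Time passes only in rows, so rows that do not move let the fingers close. It gives the time, the measured TCP pose, the force, the opening and the grip force at its end, in the units of the state.
- arm.read_state(): the state, without advancing time (a new reading comes with each control period).
- imaging.snapshot(name): name is "scene" or "top" or "wrist"; returns a dict with "pixels" (400x640x3 uint8, blue, green, red), "fx", "fy", "cx", "cy" (pixels), "origin" and "orientation" of the camera in the world; the wrist camera has in their place "T_tool_cam" (4x4, takes a point from camera to tool coordinates, whose origin is the TCP and whose axes are the flange's). Camera axes: x right, y down, z forward; pixel columns grow to the right and rows downward; lengths in mm; the calibration is good to about 2 mm. A picture is of the moment at which its call begins: read the wrist's pose just before it. There is no depth.
- ticket.close_job(): hands the job in; it is judged then, once.
The state is a dict: "t": time; "joint_positions": joint angles; "qd": joint speeds; "joint_efforts": joint torques, N m; "tool_pos": TCP position; "tcp_rot": TCP orientation; "contact_force": force on the tool from outside, world axes, zero at the start; "wrist_torque": the same for the moment, N m; "finger_gap": finger opening in mm; "gripper_force": force on a finger pad.
Only numpy, scipy, OpenCV 4.12 (cv2) and the standard library are available. Lean on these libraries where they do the work, as an engineer would, in place of code of your own. Each camera call takes 0.05 s, during which the arm holds its last target. There are 200 camera calls.

TASK

Set out the grey six-compartment tray around the flask and the white bottle that already stand in its middle column. As seen from the robot, stand the tall blue-capped bottle in the compartment left of the flask, the yellow carton (the lone one, not those grouped along the back) in the compartment right of the flask with the slide box lying flat and centred on top of the carton, and the little white pot in the compartment left of the white bottle. Stand each upright in the middle of its compartment, the carton square to the tray, and leave the flask, the white bottle and the small tray and dropper bottles on the worktop where they are.

Things in the scene. Friction and masses are not known exactly. Their poses are not given: they have to be found in the camera images.
- reagent_tray: Fixed flat grey tray, 172 x 256 mm, 2 rows of 3 open compartments. Origin under its centre, on the worktop; x points away from the robot, y to its left (turned up to 0.17 rad). Compartments 80 mm square inside; centres at x = -42 mm (near row) or +42 mm (far row), y = +84 (left), 0 (middle), -84 mm (right). Their floors are 4 mm, ribs and rim 12 mm above the worktop.
- conical_flask: Clear conical laboratory flask with a whitish bottom, 64 mm across the foot, 78 mm high, standing in the middle compartment of the near or of the far row of the tray (either, at random); origin at the centre of its underside, z up.
- white_bottle: White round bottle with a white cap, 40 mm diameter, 88 mm high, standing in the other middle compartment of the tray; origin at the centre of its underside, z up.
- blue_cap_bottle: Tall round white bottle with a blue band and a blue screw cap: body 46 mm diameter up to 82 mm, cap 28 mm diameter, 100 mm high in all, about 0.12 kg, loose on the worktop; origin at the centre of its underside, z up.
- kit_carton: Closed upright yellow and white carton, a solid box 64 mm (its x) by 57 mm (its y) by 83 mm high, about 0.13 kg, loose on the open worktop by itself (the other yellow cartons, heaped at the back right and back, are not it), turned anyhow; origin at the centre of its underside, z up.
- slide_box: Small flat closed light grey box, 30 mm (its x) by 67 mm (its y, long side) by 26 mm high, about 0.07 kg, lying on the worktop, turned anyhow; origin at the centre of its underside, z up.
- small_pot: Squat round white pot with a wide white lid, 35 mm diameter, 50 mm high, about 0.03 kg, loose on the worktop; origin at the centre of its underside, z up.
- card_tray: Bystander: shallow white tray with a foam insert, 52 x 85 x 23 mm, loose; origin at the centre of its underside, z up.
- dropper_a: Bystander: small dropper bottle with a pointed blue cap, 25 mm diameter, 68 mm high, loose; origin at the centre of its underside, z up.
- dropper_b: Bystander: a second dropper bottle like the first, 25 mm diameter, 68 mm high, loose; origin at the centre of its underside, z up.
There are look-alikes about, which are no part of the job. What is shaped like the white_bottle but pink is not meant. What is shaped like the small_pot but green is not meant.

How it is judged:
By the outcome, as a careful person would: the job done as asked, in the order asked, and still so for the second after the job is handed in, with the robot touching nothing.
It also fails if it takes over 122 s, if anything falls off the work surface, if the arm or the gripper's body presses on something with over 40 N, if the wrist force passes 120 N, or if a joint passes its speed limit or range.

## Working session

There is one attempt and no reset: what is moved stays moved. The work goes in short steps, Python scripts to look and compute and a tool call to move; the robot and the scene stay as the last step left them, time stands still between calls to the robot, and variables do not carry over. Pictures are saved under pics/ and viewed, at most 14 in all, crops included, and the job is handed in when it is done.

Besides the shell and the picture viewer there is one more tool, called after "Call:" as name(argument=value, ...), one argument or row to a line, values as JSON. play_rows: Moves the arm, as the interface text tells. Its arguments: {"type":"object","properties":{"plan":{"type":"array","items":{"type":"object","properties":{"slide":{"type":"array","items":{"type":"number","minimum":-1,"maximum":1}},"rot":{"type":"array","items":{"type":"number","minimum":-1,"maximum":1}}}}},"jaw":{"type":"number"},"squeeze":{"type":"number"}},"required":["plan"]}

```bash
mkdir -p pics
cat > h.py <<'E'
import numpy as np, cv2
from scipy.spatial.transform import Rotation as R
from rig import arm, imaging, ticket
def q2r(q): return R.from_quat([q[1],q[2],q[3],q[0]]).as_matrix()
def snap(n):
    s=arm.read_state(); d=imaging.snapshot(n)
    if n=="wrist":
        T=np.array(d["T_tool_cam"]); Rt=q2r(s["tcp_rot"])
        d["R"]=Rt@T[:3,:3]; d["o"]=Rt@T[:3,3]+np.array(s["tool_pos"])
    else: d["R"]=q2r(d["orientation"]); d["o"]=np.array(d["origin"])
    return d
def p2w(d,u,v,z):
    r=d["R"]@np.array([(u-d["cx"])/d["fx"],(v-d["cy"])/d["fy"],1]); return d["o"]+r*(z-d["o"][2])/r[2]
def w2p(d,p):
    c=d["R"].T@(np.array(p,float)-d["o"]); return np.array([d["fx"]*c[0]/c[2]+d["cx"],d["fy"]*c[1]/c[2]+d["cy"]])
E
python3 - <<'E'
from h import *
import pickle
for n in ("top","scene"):
    d=snap(n); cv2.imwrite(f"pics/{n}0.png",np.array(d["pixels"])); print(n,d["o"],d["R"].round(3).tolist(),d["fx"],d["cx"],d["cy"]); pickle.dump(d,open(n+".pkl","wb"))
s=arm.read_state(); print(s["tcp_rot"],s["t"],s["finger_gap"])
E
```

```text
top [ 233.20158892  -58.33311584 1647.89006036] [[0.007, -0.988, 0.156], [-0.998, 0.002, 0.056], [-0.056, -0.156, -0.986]] 414.79735112810874 320.54216441515916 198.51901304095418
scene [-320.08767695  636.78080652  529.78577173] [[-0.568, -0.361, 0.739], [-0.823, 0.231, -0.52], [0.017, -0.903, -0.428]] 384.7336023793088 315.0829554827176 200.3889740089187
[-8.43586399e-04  9.78261882e-01  2.07371457e-01 -2.40460288e-04] 0.1 86.97652135899347
```

View pics/top0.png

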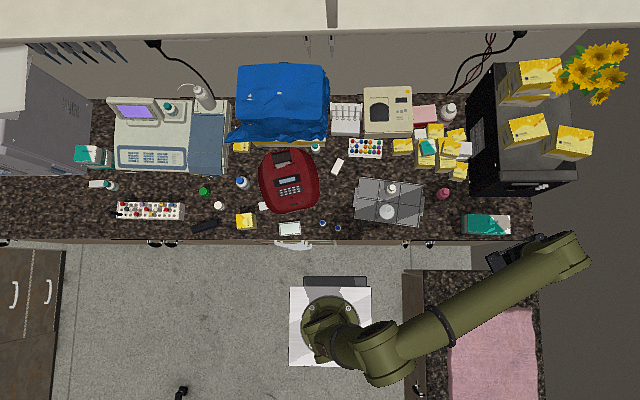

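View pics/scene0.png

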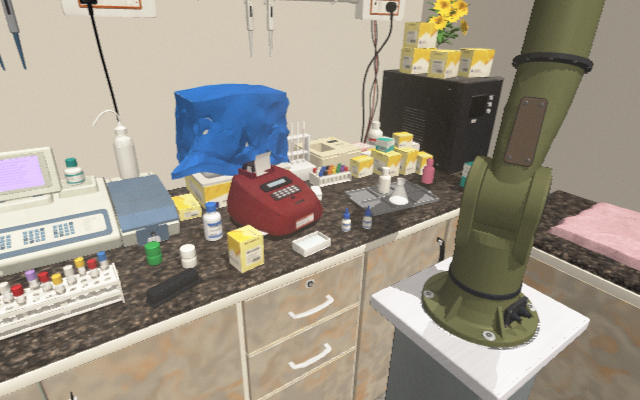

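The top view shows the tray at about (389,202), with the flask in the near row (387,211) and the white bottle in the far row (391,188). Other candidates in the same view:
- Blue-cap bottle: (242,183). The small white-and-teal bottles at (168,107) and (110,185) sit near other equipment.
- Carton: the lone one at (245,220). The heap is at (430,145), with one at the back at (242,146).
- Pot: white one at (218,205). The green one is at (203,191).
- Slide box: (337,166) or the pale patch at (262,206).

I'll check these in one close crop.

Run:
```python
from h import *
import pickle
d=pickle.load(open("top.pkl","rb")); s=pickle.load(open("scene.pkl","rb"))
a=cv2.resize(d["pixels"][135:245,190:350],None,fx=5,fy=5,interpolation=cv2.INTER_CUBIC)[:,:800]
cv2.imwrite("pics/c1.png",a)
b=cv2.resize(d["pixels"][150:240,340:460],None,fx=5,fy=5,interpolation=cv2.INTER_CUBIC)
cv2.imwrite("pics/c2.png",b)
for n,u,v,z in [("bluecap",242,181,100),("carton",245,218,83),("pot",218,205,50),("slide",337,166,26),("slide2",262,206,26),("flask",387,213,40),("wb",391,188,88),("tray",389,202,12)]: 
  p=p2w(d,u,v,z); print(n,p.round(), w2p(s,p).round())
```

```text
bluecap [547. 333. 100.] [217. 202.]
carton [406. 320.  83.] [246. 230.]
pot [461. 438.  50.] [190. 246.]
slide [622. -31.  26.] [317. 188.]
slide2 [460. 267.  26.] [257. 235.]
flask [ 431. -225.   40.] [402. 192.]
wb [ 520. -237.   88.] [386. 168.]
tray [ 478. -237.   12.] [393. 194.]
```

View pics/c1.png

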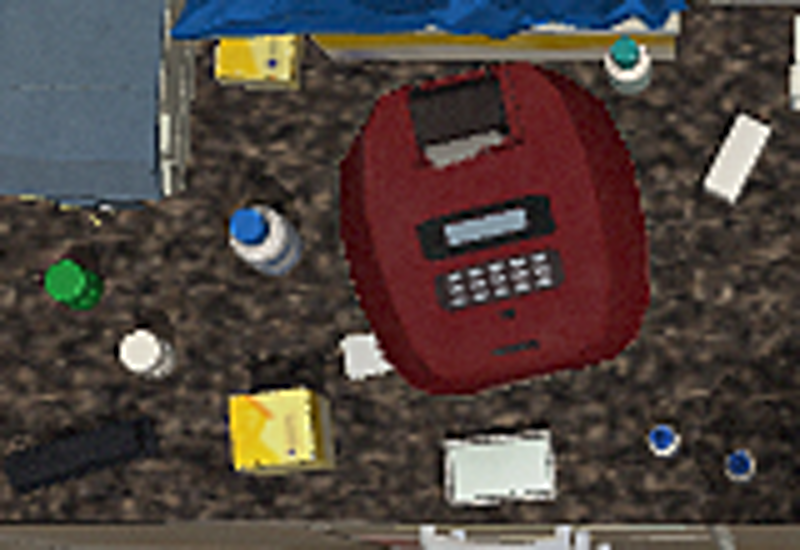

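View pics/c2.png

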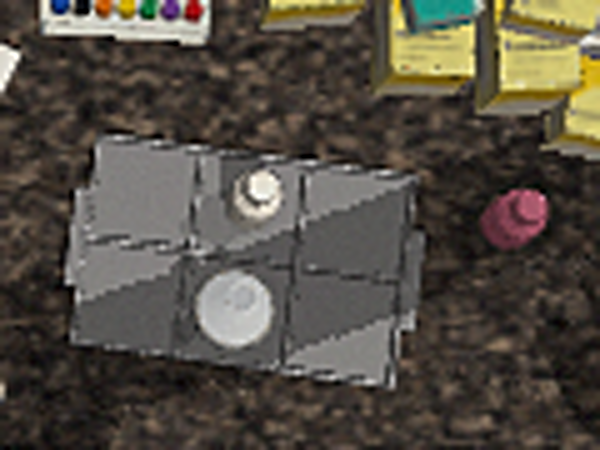

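The crop settles it. The blue-cap bottle is at c1 (248,225) and the white pot at (142,352), well apart from the green one at (68,282). The lone carton is at (275,430). The slide box is the free bar at (737,157), because the patch at (362,355) is too small and tucked under the red device. I'll fit these poses and start moving towards the tray.

Run:
```python
from h import *
import pickle
d=pickle.load(open("top.pkl","rb"))
def c1(u,v,z): return p2w(d,190+u/5-.4,135+v/5-.4,z)
def c2(u,v,z): return p2w(d,340+u/5-.4,150+v/5-.4,z)
T=np.array([c2(*p,12) for p in [(98,135),(413,178),(393,385),(72,342)]])
print(T.round(),T.mean(0).round(1)); 
print("yaw",np.arctan2(*(T[0]-T[1])[[1,0]])-np.pi/2,np.arctan2(*(T[3]-T[2])[[1,0]])-np.pi/2,np.arctan2(*(T[0]-T[3])[[1,0]]),np.arctan2(*(T[1]-T[2])[[1,0]]))
C=np.array([c1(*p,83) for p in [(230,398),(312,388),(322,460),(236,470)]]);print(C.round(),C.mean(0).round(1))
S=np.array([c1(*p,26) for p in [(742,113),(773,125),(733,200),(703,185)]]);print(S.round(),S.mean(0).round(1))
print("blue",c1(248,226,100),"pot",c1(139,351,50))
```

```text
[[ 581. -120.   12.]
 [ 545. -369.   12.]
 [ 381. -348.   12.]
 [ 414.  -98.   12.]] [ 480.3 -233.8   12. ]
yaw -0.14397033517783742 -0.1335646214978421 -0.12954460861345624 -0.12420987814111138
[[421. 357.  83.]
 [428. 294.  83.]
 [373. 284.  83.]
 [365. 351.  83.]] [396.9 321.6  83. ]
[[658. -35.  26.]
 [648. -60.  26.]
 [587. -28.  26.]
 [599.  -4.  26.]] [623.1 -31.9  26. ]
blue [552.11596281 344.12868503 100.        ] pot [462.03264408 440.56827051  50.        ]
```

Call:
play_rows(
  plan=[
    {"slide":[1,1,0],"rot":[0,0,0.5]},
    {"slide":[1,1,0],"rot":[0,0,0.5]},
    {"slide":[1,1,0],"rot":[0,0,1]},
    {"slide":[1,1,0],"rot":[0,0,1]},
    {"slide":[1,1,0],"rot":[0,0,1]},
    {"slide":[1,1,0],"rot":[0,0,1]},
    {"slide":[0.5,1,0],"rot":[0,0,1]},
    {"slide":[0,1,0],"rot":[0,0,1]},
    {"slide":[0,1,0],"rot":[0,0,1]},
    {"slide":[0,1,0],"rot":[0,0,1]},
  ],
  jaw=1,
  squeeze=20,
)

```text
t: 1.1
tool_pos: [395.2, -391.0, 404.6]
tcp_rot: [-0.0, 0.729, 0.684, 0.0]
contact_force: [-0.2, 0.0, -0.1]
finger_gap: 87.2
gripper_force: 0.0
```

Call:
play_rows(
  plan=[
    {"slide":[0,1,0],"rot":[0,0,0.5]},
    {"slide":[0,1,0],"rot":[0,0,0]},
    {"slide":[0,1,0]},
    {"slide":[0,1,0]},
    {"slide":[0,1,0]},
    {"slide":[0,0.5,0]},
    {"slide":[0,0,0]},
    {"slide":[0,0,0]},
  ],
)

```text
schema error: expected keys slide, rot
```

Call:
play_rows(
  plan=[
    {"slide":[0,1,0],"rot":[0,0,0]},
    {"slide":[0,1,0],"rot":[0,0,0]},
    {"slide":[0,1,0],"rot":[0,0,0]},
    {"slide":[0,1,0],"rot":[0,0,0]},
    {"slide":[0,1,0],"rot":[0,0,0]},
    {"slide":[0,1,0],"rot":[0,0,0]},
    {"slide":[0,0.5,0],"rot":[0,0,0]},
    {"slide":[0,0,0],"rot":[0,0,0]},
    {"slide":[0,0,0],"rot":[0,0,0]},
  ],
)

```text
t: 2.0
tool_pos: [393.6, -264.6, 404.9]
tcp_rot: [0.0, 0.733, 0.681, -0.0]
contact_force: [-0.0, 0.0, 0.2]
finger_gap: 86.9
gripper_force: 0.0
```

Run:
```python
from h import *
import pickle
d=snap("wrist"); pickle.dump(d,open("w1.pkl","wb")); cv2.imwrite("pics/w1.png",d["pixels"]); print(d["o"],d["R"].round(2).tolist(),d["fx"],arm.read_state()["tool_pos"])
```

```text
[ 398.64147153 -187.64005192  384.39439595] [[1.0, -0.07, -0.02], [-0.07, -0.96, -0.28], [0.0, 0.28, -0.96]] 306.9578233755229 [ 393.50709936 -264.96463281  404.83045254]
```

View pics/w1.png

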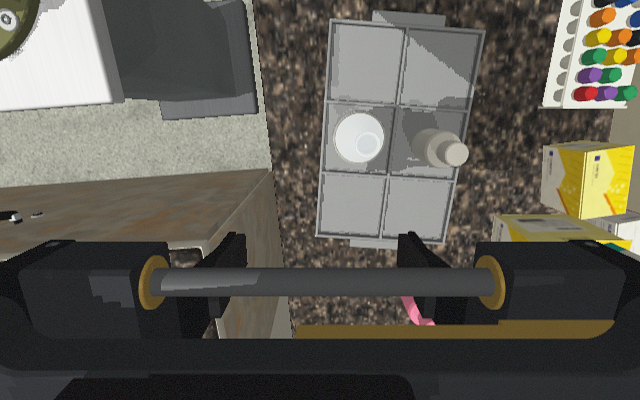

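The wrist view shows the tray outline with corners at (332,18), (486,30), (443,243) and (316,237). The flask foot is at (359,138) in the near row and the white bottle in the far row, so the near-left and near-right compartments are the ones beside the flask.

Run:
```python
from h import *
import pickle
from scipy.optimize import least_squares
d=pickle.load(open("w1.pkl","rb"))
uv=[(332,18),(486,30),(443,243),(316,237)]; loc=[(-86,128),(86,128),(86,-128),(-86,-128)]
P=np.array([p2w(d,*p,12)[:2] for p in uv]); print(P.round(1))
def f(x,): 
    c,s=np.cos(x[2]),np.sin(x[2]); return (np.array(loc)@np.array([[c,s],[-s,c]])+x[:2]-P).ravel()
r=least_squares(f,[480,-234,-.13]); print(r.x.round(3),r.fun.round(1))
x=r.x;c,s=np.cos(x[2]),np.sin(x[2])
for n,l in dict(bl=(-42,84),ct=(-42,-84),pot=(42,84),flask=(-42,0),wb=(42,0)).items(): print(n,(np.array(l)@np.array([[c,s],[-s,c]])+x[:2]).round(1))
print(p2w(d,359,138,6),p2w(d,457,153,92))
```

```text
[[ 417.   -92.7]
 [ 583.4 -116.5]
 [ 546.2 -366.1]
 [ 380.  -345.4]]
[ 4.81665e+02 -2.30167e+02 -1.42000e-01] [-2.3  1.5  1.5  0.8  2.4 -3.  -1.7  0.7]
bl [ 452.  -141.1]
ct [ 428.2 -307.4]
pot [ 535.2 -153. ]
flask [ 440.1 -224.2]
wb [ 523.2 -236.1]
[ 441.79173984 -222.57743891    6.        ] [ 524.27908398 -235.40692131   92.        ]
```

Call:
play_rows(
  plan=[
    {"slide":[0,1,0],"rot":[0,0,0]},
    {"slide":[0,1,0],"rot":[0,0,0]},
    {"slide":[0,1,0],"rot":[0,0,0]},
    {"slide":[0,1,0],"rot":[0,0,0]},
    {"slide":[0.2,1,0],"rot":[0,0,0]},
    {"slide":[0.2,1,0],"rot":[0,0,0]},
    {"slide":[0.3,1,0],"rot":[0,0,0]},
    {"slide":[0.3,1,0],"rot":[0,0,0]},
    {"slide":[0.5,1,0],"rot":[0,0,0]},
    {"slide":[0.5,1,0],"rot":[0,0,0]},
  ],
)

```text
t: 3.05
tool_pos: [433.6, -61.8, 404.9]
tcp_rot: [0.001, 0.732, 0.681, -0.0]
contact_force: [0.2, -0.5, 0.1]
finger_gap: 87.1
gripper_force: 0.0
```

Call:
play_rows(
  plan=[
    {"slide":[0.2,1,0],"rot":[0,0,0]},
    {"slide":[0.2,1,0],"rot":[0,0,0]},
    {"slide":[0.2,1,0],"rot":[0,0,0]},
    {"slide":[0.2,1,0],"rot":[0,0,0]},
    {"slide":[0.2,1,0],"rot":[0,0,0]},
    {"slide":[0.2,1,0],"rot":[0,0,0]},
    {"slide":[0.2,1,0],"rot":[0,0,0]},
    {"slide":[0.2,1,0],"rot":[0,0,0]},
    {"slide":[0.2,1,0],"rot":[0,0,0]},
    {"slide":[0.2,1,0],"rot":[0,0,0]},
  ],
)

```text
t: 4.05
tool_pos: [472.9, 138.1, 404.9]
tcp_rot: [0.0, 0.732, 0.681, -0.0]
contact_force: [-0.6, 0.5, -0.2]
finger_gap: 87.0
gripper_force: 0.0
```

Call:
play_rows(
  plan=[
    {"slide":[0.2,1,0],"rot":[0,0,0]},
    {"slide":[0.2,1,0],"rot":[0,0,0]},
    {"slide":[0.2,1,0],"rot":[0,0,0]},
    {"slide":[0.2,1,0],"rot":[0,0,0]},
    {"slide":[0.2,1,0],"rot":[0,0,0]},
    {"slide":[0.2,1,0],"rot":[0,0,0]},
    {"slide":[0.2,1,0],"rot":[0,0,0]},
    {"slide":[0.2,1,0],"rot":[0,0,0]},
    {"slide":[0,0,0],"rot":[0,0,0]},
    {"slide":[0,0,0],"rot":[0,0,0]},
  ],
)

```text
t: 5.05
tool_pos: [504.7, 296.7, 404.8]
tcp_rot: [0.0, 0.732, 0.682, -0.0]
contact_force: [0.5, 0.1, -0.1]
finger_gap: 87.0
gripper_force: 0.0
```

Run:
```python
from h import *
import pickle
d=snap("wrist"); pickle.dump(d,open("w2.pkl","wb")); cv2.imwrite("pics/w2.png",d["pixels"]); print(d["o"],arm.read_state()["tool_pos"])
for p in [(552,344,100),(552,344,0),(397,322,83),(462,440,50)]: print(w2p(d,p))
```

```text
[509.52551944 373.62289335 384.24705641] [505.10508231 295.83412031 404.75014599]
[370.31273546 141.1548012 ]
[357.89775888 133.42517818]
[212.64560528 172.90599426]
[269.00806332  44.63197543]
```

View pics/w2.png

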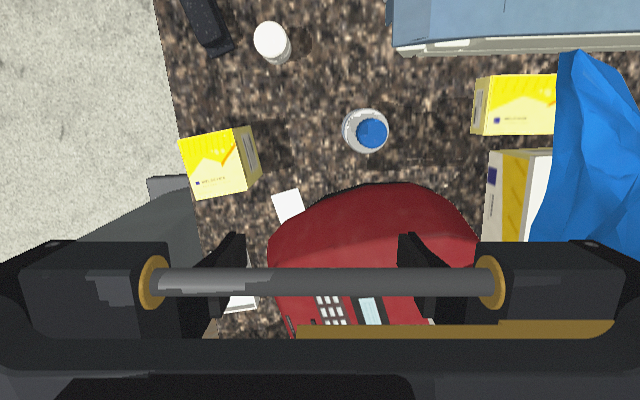

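The blue cap is at (371,132), the lone carton's top has corners at (179,139), (237,126), (250,186) and (196,199), and the pot lid is at (269,37).

Run:
```python
from h import *
import pickle
d=pickle.load(open("w2.pkl","rb"))
print("blue",p2w(d,371.5,133,100),p2w(d,366,130.5,82)); print("pot",p2w(d,269,38,50))
C=np.array([p2w(d,*p,83) for p in [(179,139),(235,126),(248,186),(196,199)]]);print(C.round(),C.mean(0).round(1)); e=np.diff(np.vstack([C,C[:1]]),axis=0);print(np.linalg.norm(e,axis=1),np.arctan2(e[:,1],e[:,0]))
S=np.array([p2w(d,*p,26) for p in [(270,195),(297,188),(306,218),(284,227)]]);print(S.round())
cv2.imwrite("pics/c3.png",cv2.resize(d["pixels"][90:250,165:405],None,fx=3,fy=3,interpolation=cv2.INTER_CUBIC))
```

```text
blue [553.26223724 351.22290907 100.        ] [550.81268922 352.53190986  82.        ]
pot [462.68857354 445.88682174  50.        ]
[[370. 357.  83.]
 [426. 366.  83.]
 [430. 306.  83.]
 [375. 296.  83.]] [400.5 331.4  83. ]
[56.43203545 59.5099949  55.7210848  61.07688074] [ 0.14827005 -1.49782179 -2.96423155  1.6577597 ]
[[440. 280.  26.]
 [474. 287.  26.]
 [481. 248.  26.]
 [453. 238.  26.]]
```

View pics/c3.png

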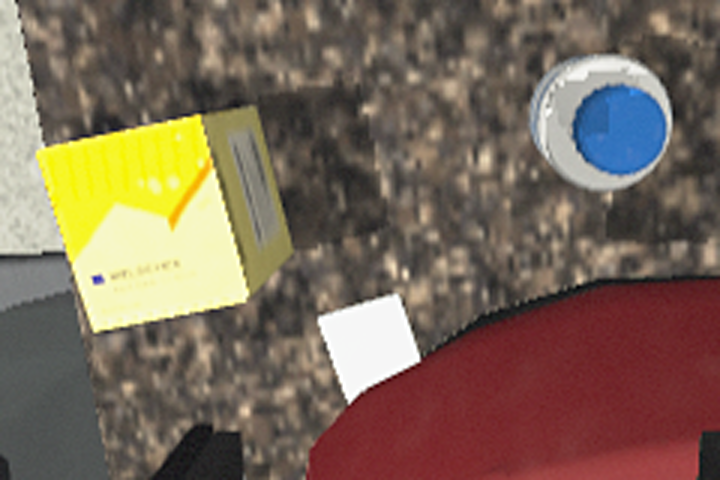

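The white patch beside the red device is a flat sheet, not the slide box. I'm moving above the blue-cap bottle and measuring again.

Call:
play_rows(
  plan=[
    {"slide":[0.8,0.9,0],"rot":[0,0,0]},
    {"slide":[0.8,0.9,0],"rot":[0,0,0]},
    {"slide":[0.75,1,0],"rot":[0,0,0]},
    {"slide":[0,0,-0.5],"rot":[0,0,0]},
    {"slide":[0,0,0],"rot":[0,0,0]},
    {"slide":[0,0,0],"rot":[0,0,0]},
  ],
)

```text
t: 5.7
tool_pos: [552.5, 350.6, 394.5]
tcp_rot: [0.001, 0.733, 0.68, -0.001]
contact_force: [0.0, 0.3, 0.5]
finger_gap: 87.2
gripper_force: 0.0
```

Run:
```python
from h import *
d=snap("wrist"); cv2.imwrite("pics/w3.png",d["pixels"]); print(arm.read_state()["tool_pos"])
h=cv2.cvtColor(d["pixels"],cv2.COLOR_BGR2HSV); m=cv2.inRange(h,(100,120,60),(125,255,255)); m[240:]=0;m[:,450:]=0
n,l,s,c=cv2.connectedComponentsWithStats(m)
for i in range(1,n):
    if s[i,4]>100: print(s[i],c[i],p2w(d,*c[i],100))
```

```text
[552.56944377 350.73775453 394.97239203]
[311 179  28  32 661] [324.72314675 194.24508321] [555.01449725 353.13566833 100.        ]
```

Call:
play_rows(
  plan=[
    {"slide":[0.1,0.1,-1],"rot":[0,0,0]},
    {"slide":[0,0,-1],"rot":[0,0,0]},
    {"slide":[0,0,-1],"rot":[0,0,0]},
    {"slide":[0,0,-1],"rot":[0,0,0]},
    {"slide":[0,0,-1],"rot":[0,0,0]},
    {"slide":[0,0,-1],"rot":[0,0,0]},
    {"slide":[0,0,-1],"rot":[0,0,0]},
    {"slide":[0,0,-1],"rot":[0,0,0]},
    {"slide":[0,0,-0.25],"rot":[0,0,0]},
    {"slide":[0,0,0],"rot":[0,0,0]},
  ],
)

```text
t: 6.75
tool_pos: [554.7, 353.1, 229.7]
tcp_rot: [0.0, 0.733, 0.681, -0.001]
contact_force: [0.4, -0.8, 1.4]
finger_gap: 86.8
gripper_force: 0.0
```

Call:
play_rows(
  plan=[
    {"slide":[0,0,0],"rot":[0,0,0]},
    {"slide":[0,0,0],"rot":[0,0,0]},
    {"slide":[0,0,0],"rot":[0,0,0]},
    {"slide":[0,0,0],"rot":[0,0,0]},
    {"slide":[0,0,0],"rot":[0,0,0]},
    {"slide":[0,0,0],"rot":[0,0,0]},
    {"slide":[0,0,0],"rot":[0,0,0]},
    {"slide":[0,0,0],"rot":[0,0,0]},
  ],
  jaw=-1,
  squeeze=20,
)

```text
t: 7.55
tool_pos: [554.8, 353.9, 229.9]
tcp_rot: [0.0, 0.732, 0.681, 0.0]
contact_force: [0.8, 0.9, 0.8]
finger_gap: 45.4
gripper_force: 20.0
```

Gripped at a 45.4 mm opening. Lifting and carrying the bottle to the near-left compartment at (452,-141).

Call:
play_rows(
  plan=[
    {"slide":[0,0,0.6],"rot":[0,0,0]},
    {"slide":[0,0,1],"rot":[0,0,0]},
    {"slide":[0,0,1],"rot":[0,0,0]},
    {"slide":[0,0,1],"rot":[0,0,0]},
    {"slide":[0,0,1],"rot":[0,0,0]},
    {"slide":[0,0,1],"rot":[0,0,0]},
    {"slide":[0,0,1],"rot":[0,0,0]},
    {"slide":[0,0,1],"rot":[0,0,0]},
    {"slide":[0,-0.5,1],"rot":[0,0,0]},
    {"slide":[-0.1,-1,0.4],"rot":[0,0,0]},
  ],
)

```text
t: 8.55
tool_pos: [552.1, 325.1, 412.8]
tcp_rot: [-0.0, 0.731, 0.682, 0.002]
contact_force: [0.1, -0.8, -0.2]
finger_gap: 45.7
gripper_force: 20.0
```

Call:
play_rows(
  plan=[
    {"slide":[-0.2,-1,0],"rot":[0,0,0]},
    {"slide":[-0.2,-1,0],"rot":[0,0,0]},
    {"slide":[-0.2,-1,0],"rot":[0,0,0]},
    {"slide":[-0.2,-1,0],"rot":[0,0,0]},
    {"slide":[-0.2,-1,0],"rot":[0,0,0]},
    {"slide":[-0.2,-1,0],"rot":[0,0,0]},
    {"slide":[-0.2,-1,0],"rot":[0,0,0]},
    {"slide":[-0.2,-1,0],"rot":[0,0,0]},
    {"slide":[-0.2,-1,0],"rot":[0,0,0]},
    {"slide":[-0.2,-1,0],"rot":[0,0,0]},
  ],
)

```text
t: 9.55
tool_pos: [512.2, 122.8, 410.4]
tcp_rot: [0.0, 0.732, 0.681, -0.0]
contact_force: [1.3, -1.1, -0.3]
finger_gap: 45.6
gripper_force: 20.0
```

Call:
play_rows(
  plan=[
    {"slide":[-0.2,-1,0],"rot":[0,0,0]},
    {"slide":[-0.2,-1,0],"rot":[0,0,0]},
    {"slide":[-0.2,-1,0],"rot":[0,0,0]},
    {"slide":[-0.2,-1,0],"rot":[0,0,0]},
    {"slide":[-0.2,-1,0],"rot":[0,0,0]},
    {"slide":[-0.2,-1,0],"rot":[0,0,0]},
    {"slide":[-0.2,-1,0],"rot":[0,0,0]},
    {"slide":[-0.2,-1,0],"rot":[0,0,0]},
    {"slide":[-0.2,-1,0],"rot":[0,0,0]},
    {"slide":[-0.2,-1,0],"rot":[0,0,0]},
  ],
)

```text
t: 10.55
tool_pos: [472.0, -76.9, 410.4]
tcp_rot: [0.0, 0.732, 0.681, -0.0]
contact_force: [0.6, 0.1, -0.8]
finger_gap: 45.6
gripper_force: 20.0
```

Call:
play_rows(
  plan=[
    {"slide":[-0.2,-1,0],"rot":[0,0,0]},
    {"slide":[-0.2,-1,0],"rot":[0,0,0]},
    {"slide":[-0.2,-1,0],"rot":[0,0,0]},
    {"slide":[-0.2,-0.25,0],"rot":[0,0,0]},
    {"slide":[-0.2,0,-1],"rot":[0,0,0]},
    {"slide":[0,0,-1],"rot":[0,0,0]},
    {"slide":[0,0,-1],"rot":[0,0,0]},
    {"slide":[0,0,0],"rot":[0,0,0]},
    {"slide":[0,0,0],"rot":[0,0,0]},
  ],
)

```text
t: 11.45
tool_pos: [452.7, -140.5, 350.4]
tcp_rot: [-0.0, 0.732, 0.681, 0.0]
contact_force: [0.4, -0.0, -0.1]
finger_gap: 45.7
gripper_force: 20.0
```

Call:
play_rows(
  plan=[
    {"slide":[0,0,-1],"rot":[0,0,0]},
    {"slide":[0,0,-1],"rot":[0,0,0]},
    {"slide":[0,0,-1],"rot":[0,0,0]},
    {"slide":[0,0,-1],"rot":[0,0,0]},
    {"slide":[0,0,-0.8],"rot":[0,0,0]},
    {"slide":[0,0,-0.5],"rot":[0,0,0]},
    {"slide":[0,0,-0.3],"rot":[0,0,0]},
    {"slide":[0,0,-0.1],"rot":[0,0,0]},
    {"slide":[0,0,-0.05],"rot":[0,0,0]},
    {"slide":[0,0,0],"rot":[0,0,0]},
  ],
)

```text
t: 12.45
tool_pos: [453.1, -141.2, 235.4]
tcp_rot: [0.001, 0.732, 0.681, 0.0]
contact_force: [-0.9, 0.5, -1.5]
finger_gap: 45.6
gripper_force: 20.0
```

Call:
play_rows(
  plan=[
    {"slide":[0,0,0],"rot":[0,0,0]},
    {"slide":[0,0,0],"rot":[0,0,0]},
    {"slide":[0,0,0],"rot":[0,0,0]},
    {"slide":[0,0,0],"rot":[0,0,0]},
    {"slide":[0,0,0],"rot":[0,0,0]},
  ],
  jaw=0.6,
)

```text
t: 12.95
tool_pos: [452.8, -141.1, 234.9]
tcp_rot: [0.0, 0.732, 0.681, 0.0]
contact_force: [0.2, -0.0, 0.6]
finger_gap: 68.7
gripper_force: 0.0
```

Call:
play_rows(
  plan=[
    {"slide":[0,0,0.3],"rot":[0,0,0]},
    {"slide":[0,0,1],"rot":[0,0,0]},
    {"slide":[0,0,1],"rot":[0,0,0]},
    {"slide":[0,0,1],"rot":[0,0,0]},
    {"slide":[0,0,1],"rot":[0,0,0]},
    {"slide":[0,0,1],"rot":[0,0,0]},
    {"slide":[0,0,1],"rot":[0,0,0]},
    {"slide":[0,0,1],"rot":[0,0,0]},
    {"slide":[0,0.2,1],"rot":[0,0,0]},
    {"slide":[0,0,0.2],"rot":[0,0,0]},
  ],
)

```text
t: 13.95
tool_pos: [453.5, -136.5, 407.4]
tcp_rot: [0.002, 0.732, 0.681, 0.001]
contact_force: [0.7, 0.3, -0.4]
finger_gap: 69.4
gripper_force: 0.0
```

Run:
```python
from h import *
import pickle
d=snap("wrist"); pickle.dump(d,open("w4.pkl","wb")); cv2.imwrite("pics/w4.png",d["pixels"]); print(arm.read_state()["tool_pos"])
```

```text
[ 453.23944676 -136.81105361  406.62424174]
```

View pics/w4.png

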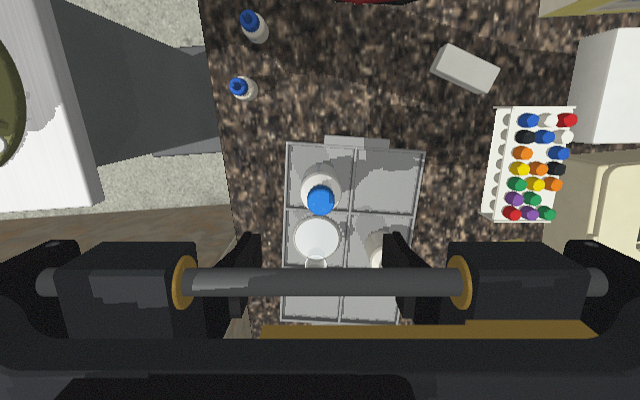

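The bottle stands in the near-left compartment, cap at (320,200). The slide box is at about (465,68), a small closed grey box. The colour-vial rack at (530,165) is next to it, and the red device is further off.

Run:
```python
from h import *
import pickle
d=pickle.load(open("w4.pkl","rb"))
print("cap",p2w(d,320,200,104).round(1))
for p in [(287,142),(425,152),(285,209),(415,216),(281,321)]: print(p,p2w(d,*p,12).round(1))
x=[481.7,-230.2,-.142];c,s=np.cos(x[2]),np.sin(x[2])
for l in [(-86,128),(86,128),(-86,42),(86,42),(-86,-128)]:
    w=np.array(l)@np.array([[c,s],[-s,c]])+x[:2]; print(w.round(1),w2p(d,[*w,12]).round(1))
cv2.imwrite("pics/c4.png",cv2.resize(d["pixels"][20:120,400:540],None,fx=5,fy=5,interpolation=cv2.INTER_CUBIC))
```

```text
cap [ 452.3 -141.8  104. ]
(287, 142) [415.9 -93.1  12. ]
(425, 152) [ 582.3 -117.1   12. ]
(285, 209) [ 404.7 -177.3   12. ]
(415, 216) [ 571.3 -199.    12. ]
(281, 321) [ 381.3 -345.    12. ]
[414.7 -91.3] [285.8 140.6]
[ 584.9 -115.7] [427.2 150.6]
[ 402.5 -176.5] [283.2 208.5]
[ 572.8 -200.8] [416.2 217.2]
[ 378.5 -344.7] [279.  320.9]
```

View pics/c4.png

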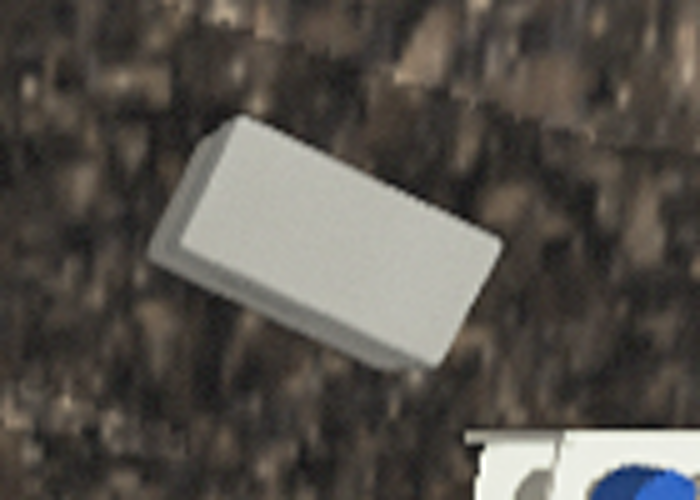

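Run:
```python
from h import *
import pickle
d=pickle.load(open("w4.pkl","rb"))
S=np.array([p2w(d,400+x/5-.4,20+y/5-.4,26) for x,y in [(240,115),(502,240),(438,367),(180,245)]]); e=np.diff(np.vstack([S,S[:1]]),axis=0)
print(S.round(1),S.mean(0),np.linalg.norm(e,axis=1),np.arctan2(e[:,1],e[:,0]))
```

```text
[[599.1   0.   26. ]
 [657.2 -28.8  26. ]
 [645.3 -54.2  26. ]
 [587.1 -24.9  26. ]] [622.16187703 -26.96787878  26.        ] [64.89350358 28.02546118 65.1974386  27.61469934] [-0.4609011  -2.00755431  2.67447769  1.12343481]
```

Call:
play_rows(
  plan=[
    {"slide":[0,1,0],"rot":[0,0,0]},
    {"slide":[0,1,0],"rot":[0,0,0]},
    {"slide":[0,1,0],"rot":[0,0,0]},
    {"slide":[0,1,0],"rot":[0,0,0]},
    {"slide":[0,1,0],"rot":[0,0,0]},
    {"slide":[0,1,0],"rot":[0,0,0]},
    {"slide":[0,1,0],"rot":[0,0,0]},
    {"slide":[0,1,0],"rot":[0,0,0]},
    {"slide":[0,1,0],"rot":[0,0,0]},
    {"slide":[0,1,0],"rot":[0,0,0]},
  ],
  jaw=1,
)

```text
t: 15.0
tool_pos: [452.3, 63.5, 403.7]
tcp_rot: [-0.0, 0.732, 0.681, -0.001]
contact_force: [0.9, -0.3, 0.1]
finger_gap: 87.1
gripper_force: 0.0
```

Call:
play_rows(
  plan=[
    {"slide":[0,1,0],"rot":[0,0,0]},
    {"slide":[0,1,0],"rot":[0,0,0]},
    {"slide":[0,1,0],"rot":[0,0,0]},
    {"slide":[-0.2,1,0],"rot":[0,0,0]},
    {"slide":[-0.2,1,0],"rot":[0,0,0]},
    {"slide":[-0.2,1,0],"rot":[0,0,0]},
    {"slide":[-0.2,1,0],"rot":[0,0,0]},
    {"slide":[-0.2,1,0],"rot":[0,0,0]},
    {"slide":[-0.2,1,0],"rot":[0,0,0]},
    {"slide":[-0.2,1,0],"rot":[0,0,0]},
  ],
)

```text
t: 16.0
tool_pos: [424.3, 263.2, 403.8]
tcp_rot: [-0.0, 0.733, 0.681, -0.001]
contact_force: [0.6, -0.1, 0.2]
finger_gap: 87.0
gripper_force: 0.0
```

Call:
play_rows(
  plan=[
    {"slide":[-0.3,1,0],"rot":[0,0,0]},
    {"slide":[-0.3,1,0],"rot":[0,0,0]},
    {"slide":[-0.3,1,0],"rot":[0,0,0]},
    {"slide":[-0.3,0.4,0],"rot":[0,0,0]},
    {"slide":[0,0,0],"rot":[0,0,0]},
    {"slide":[0,0,0],"rot":[0,0,0]},
  ],
)

```text
t: 16.6
tool_pos: [400.9, 330.1, 404.3]
tcp_rot: [0.0, 0.733, 0.681, -0.0]
contact_force: [0.3, -0.6, 0.0]
finger_gap: 86.7
gripper_force: 0.0
```

Run:
```python
from h import *
import pickle
d=snap("wrist"); pickle.dump(d,open("w5.pkl","wb")); cv2.imwrite("pics/w5.png",d["pixels"][100:250,200:440].repeat(3,0).repeat(3,1)); s=arm.read_state(); print(s["tool_pos"],s["tcp_rot"])
```

```text
[401.25614785 329.81454742 404.44632792] [ 5.45514798e-04  7.32894101e-01  6.80342425e-01 -3.52738695e-04]
```

View pics/w5.png

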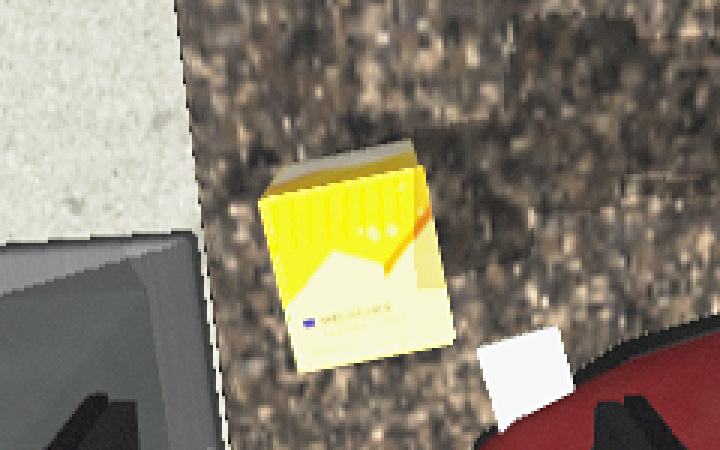

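The carton's top has corners at crop (260,199), (425,166), (454,344) and (298,372).

Run:
```python
from h import *
import pickle
d=pickle.load(open("w5.pkl","rb"))
S=np.array([p2w(d,200+x/3-.3,100+y/3-.3,83) for x,y in [(260,199),(425,166),(454,344),(298,372)]]); e=np.diff(np.vstack([S,S[:1]]),axis=0)
print(S.round(1),S.mean(0),np.linalg.norm(e,axis=1),np.arctan2(e[:,1],e[:,0]))
```

```text
[[367.4 357.1  83. ]
 [422.2 364.   83. ]
 [428.9 302.1  83. ]
 [374.3 295.7  83. ]] [398.19239637 329.74856262  83.        ] [55.25533946 62.31266659 54.97751693 61.780767  ] [ 0.1254691  -1.46398059 -3.02571588  1.68198993]
```

Call:
play_rows(
  plan=[
    {"slide":[-0.15,0,-1],"rot":[0,0,0.8]},
    {"slide":[0,0,-1],"rot":[0,0,0.8]},
    {"slide":[0,0,-1],"rot":[0,0,0]},
    {"slide":[0,0,-1],"rot":[0,0,0]},
    {"slide":[0,0,-1],"rot":[0,0,0]},
    {"slide":[0,0,-1],"rot":[0,0,0]},
    {"slide":[0,0,-1],"rot":[0,0,0]},
    {"slide":[0,0,-1],"rot":[0,0,0]},
    {"slide":[0,0,-0.9],"rot":[0,0,0]},
    {"slide":[0,0,0],"rot":[0,0,0]},
  ],
)

```text
t: 17.65
tool_pos: [397.6, 329.1, 224.6]
tcp_rot: [-0.0, 0.664, 0.747, -0.002]
contact_force: [-0.1, -0.2, 0.4]
finger_gap: 86.6
gripper_force: 0.0
```

Call:
play_rows(
  plan=[
    {"slide":[0,0,0],"rot":[0,0,0]},
    {"slide":[0,0,0],"rot":[0,0,0]},
    {"slide":[0,0,0],"rot":[0,0,0]},
    {"slide":[0,0,0],"rot":[0,0,0]},
    {"slide":[0,0,0],"rot":[0,0,0]},
    {"slide":[0,0,0],"rot":[0,0,0]},
    {"slide":[0,0,0],"rot":[0,0,0]},
  ],
  jaw=-1,
  squeeze=25,
)

```text
t: 18.35
tool_pos: [397.9, 331.0, 227.3]
tcp_rot: [0.0, 0.664, 0.748, 0.0]
contact_force: [0.1, -0.3, 4.5]
finger_gap: 56.2
gripper_force: 25.0
```

Call:
play_rows(
  plan=[
    {"slide":[0,0,0.5],"rot":[0,0,0]},
    {"slide":[0,0,1],"rot":[0,0,0]},
    {"slide":[0,0,1],"rot":[0,0,0]},
    {"slide":[0,0,1],"rot":[0,0,0]},
    {"slide":[0,0,1],"rot":[0,0,0]},
    {"slide":[0,0,1],"rot":[0,0,0]},
    {"slide":[0,0,1],"rot":[0,0,0]},
    {"slide":[0,0,1],"rot":[0,0,0]},
    {"slide":[0.2,-1,0.8],"rot":[0,0,0]},
    {"slide":[0.3,-1,0.5],"rot":[0,0,0]},
  ],
)

```text
t: 19.35
tool_pos: [406.9, 291.7, 403.9]
tcp_rot: [-0.0, 0.663, 0.749, 0.0]
contact_force: [0.5, -0.0, -1.3]
finger_gap: 56.5
gripper_force: 25.0
```

Call:
play_rows(
  plan=[
    {"slide":[0.3,-1,0],"rot":[0,0,0]},
    {"slide":[0.3,-1,0],"rot":[0,0,0]},
    {"slide":[0.3,-1,0],"rot":[0,0,0]},
    {"slide":[0.3,-1,0],"rot":[0,0,0]},
    {"slide":[0.3,-1,0],"rot":[0,0,0]},
    {"slide":[0.3,-1,0],"rot":[0,0,0]},
    {"slide":[0.3,-1,0],"rot":[0,0,0]},
    {"slide":[0.2,-1,0],"rot":[0,0,0]},
    {"slide":[0,-1,0],"rot":[0,0,0]},
    {"slide":[0,-1,0],"rot":[0,0,0]},
  ],
)

```text
t: 20.35
tool_pos: [453.4, 90.5, 402.7]
tcp_rot: [-0.0, 0.663, 0.748, -0.0]
contact_force: [0.1, -0.2, -2.5]
finger_gap: 56.3
gripper_force: 25.0
```

Call:
play_rows(
  plan=[
    {"slide":[0,-1,0],"rot":[0,0,0]},
    {"slide":[0,-1,0],"rot":[0,0,0]},
    {"slide":[0,-1,0],"rot":[0,0,0]},
    {"slide":[0,-1,0],"rot":[0,0,-0.2]},
    {"slide":[0,-1,0],"rot":[0,0,-0.2]},
    {"slide":[0,-1,0],"rot":[0,0,-0.2]},
    {"slide":[0,-1,0],"rot":[0,0,-0.2]},
    {"slide":[0,-1,0],"rot":[0,0,-0.2]},
    {"slide":[0,-1,0],"rot":[0,0,-0.2]},
    {"slide":[0,-1,0],"rot":[0,0,-0.2]},
  ],
)

```text
t: 21.35
tool_pos: [453.7, -110.9, 402.7]
tcp_rot: [-0.0, 0.725, 0.689, 0.0]
contact_force: [0.5, -0.5, -2.0]
finger_gap: 56.2
gripper_force: 25.0
```

Call:
play_rows(
  plan=[
    {"slide":[0,-1,0],"rot":[0,0,-0.2]},
    {"slide":[0,-1,0],"rot":[0,0,-0.2]},
    {"slide":[0,-1,0],"rot":[0,0,-0.2]},
    {"slide":[-0.2,-1,0],"rot":[0,0,-0.15]},
    {"slide":[-0.2,-1,0],"rot":[0,0,0]},
    {"slide":[-0.2,-1,0],"rot":[0,0,0]},
    {"slide":[-0.2,-1,0],"rot":[0,0,0]},
    {"slide":[-0.2,-1,0],"rot":[0,0,0]},
    {"slide":[-0.2,-1,0],"rot":[0,0,0]},
    {"slide":[0,0,0],"rot":[0,0,0]},
  ],
)

```text
t: 22.35
tool_pos: [428.2, -293.2, 402.4]
tcp_rot: [0.0, 0.756, 0.654, -0.0]
contact_force: [1.0, -0.0, -3.1]
finger_gap: 56.1
gripper_force: 25.0
```

Call:
play_rows(
  plan=[
    {"slide":[0,-0.65,-0.5],"rot":[0,0,0]},
    {"slide":[0,0,-1],"rot":[0,0,0]},
    {"slide":[0,0,-1],"rot":[0,0,0]},
    {"slide":[0,0,-1],"rot":[0,0,0]},
    {"slide":[0,0,-1],"rot":[0,0,0]},
    {"slide":[0,0,-1],"rot":[0,0,0]},
    {"slide":[0,0,-1],"rot":[0,0,0]},
    {"slide":[0,0,-0.5],"rot":[0,0,0]},
    {"slide":[0,0,0],"rot":[0,0,0]},
    {"slide":[0,0,0],"rot":[0,0,0]},
  ],
)

```text
t: 23.35
tool_pos: [430.1, -302.2, 263.1]
tcp_rot: [0.0, 0.754, 0.656, 0.0]
contact_force: [1.0, 0.1, -2.4]
finger_gap: 56.4
gripper_force: 25.0
```

Call:
play_rows(
  plan=[
    {"slide":[-0.1,-0.2,-0.5],"rot":[0,0,0]},
    {"slide":[0,0,-0.5],"rot":[0,0,0]},
    {"slide":[0,0,-0.3],"rot":[0,0,0]},
    {"slide":[0,0,-0.2],"rot":[0,0,0]},
    {"slide":[0,0,0],"rot":[0,0,0]},
    {"slide":[0,0,0],"rot":[0,0,0]},
  ],
)

```text
t: 23.95
tool_pos: [427.9, -306.0, 232.8]
tcp_rot: [0.0, 0.754, 0.656, 0.0]
contact_force: [0.0, -0.3, -2.8]
finger_gap: 56.6
gripper_force: 25.0
```

Call:
play_rows(
  plan=[
    {"slide":[0,0,-0.08],"rot":[0,0,0]},
    {"slide":[0,0,0],"rot":[0,0,0]},
    {"slide":[0,0,0],"rot":[0,0,0]},
  ],
)

```text
t: 24.25
tool_pos: [427.8, -306.1, 231.3]
tcp_rot: [0.0, 0.755, 0.656, 0.0]
contact_force: [0.2, 0.4, -2.0]
finger_gap: 56.3
gripper_force: 25.0
```

Call:
play_rows(
  plan=[
    {"slide":[0,0,0],"rot":[0,0,0]},
    {"slide":[0,0,0],"rot":[0,0,0]},
    {"slide":[0,0,0],"rot":[0,0,0]},
    {"slide":[0,0,0],"rot":[0,0,0]},
    {"slide":[0,0,0],"rot":[0,0,0]},
  ],
  jaw=0.6,
)

```text
t: 24.75
tool_pos: [427.8, -306.1, 231.3]
tcp_rot: [0.0, 0.754, 0.656, 0.0]
contact_force: [-0.3, -0.0, -0.3]
finger_gap: 69.4
gripper_force: 0.0
```

Call:
play_rows(
  plan=[
    {"slide":[0,0,0.3],"rot":[0,0,0]},
    {"slide":[0,0,1],"rot":[0,0,0]},
    {"slide":[0,0,1],"rot":[0,0,0]},
    {"slide":[0,0,1],"rot":[0,0,0]},
    {"slide":[0,0,1],"rot":[0,0,0]},
    {"slide":[0,0,1],"rot":[0,0,0]},
    {"slide":[0,0,1],"rot":[0,0,0]},
    {"slide":[0,0,1],"rot":[0,0,0]},
    {"slide":[0,0,1],"rot":[0,0,0]},
    {"slide":[0,0,0.2],"rot":[0,0,0]},
  ],
)

```text
t: 25.75
tool_pos: [428.4, -306.1, 404.0]
tcp_rot: [0.002, 0.754, 0.656, 0.0]
contact_force: [0.6, -0.7, -0.3]
finger_gap: 69.7
gripper_force: 0.0
```

Run:
```python
from h import *
import pickle
d=snap("wrist"); pickle.dump(d,open("w6.pkl","wb")); cv2.imwrite("pics/w6.png",cv2.resize(d["pixels"][40:250,230:500],None,fx=2.8,fy=2.8,interpolation=cv2.INTER_CUBIC)); s=arm.read_state(); print(s["tool_pos"],s["tcp_rot"],s["t"])
```

```text
[ 428.22494393 -306.10400093  403.17572891] [1.79577137e-03 7.54460694e-01 6.56342761e-01 1.25537497e-04] 25.8
```

View pics/w6.png

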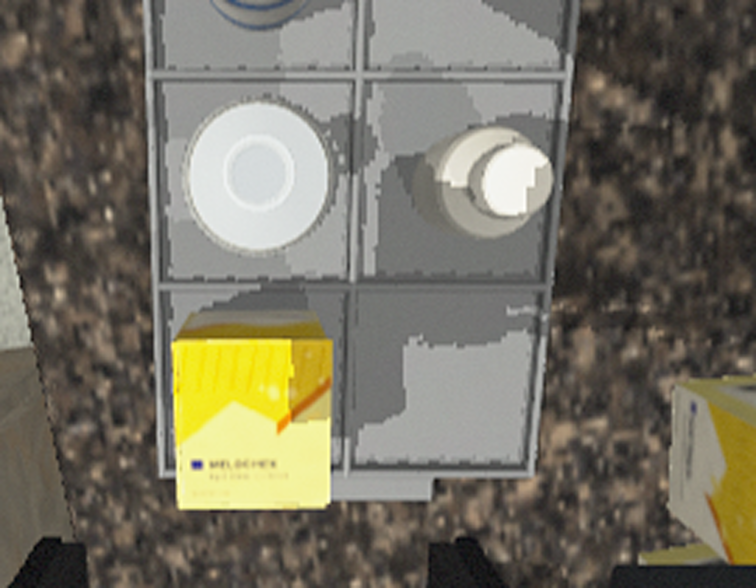

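The carton is square in the near-right compartment, with its top corners at crop (174,341), (332,340), (330,506) and (178,509).

Run:
```python
from h import *
import pickle
d=pickle.load(open("w6.pkl","rb"))
f=lambda x,y,z:p2w(d,230+x/2.8-.3,40+y/2.8-.3,z)
S=np.array([f(x,y,87) for x,y in [(174,341),(332,340),(330,506),(178,509)]]); e=np.diff(np.vstack([S,S[:1]]),axis=0)
print(S.mean(0),np.linalg.norm(e,axis=1),np.arctan2(e[:,1],e[:,0]))
# compartment inner/ribs: near-right comp bounds at z12
print([f(*p,12).round(1) for p in [(157,287),(350,285),(345,470),(165,475)]])
x=[481.7,-230.2,-.142];c,s=np.cos(x[2]),np.sin(x[2])
for l in [(-84,-42),(0,-42),(0,-126),(-84,-126)]: print((np.array(l)@np.array([[c,s],[-s,c]])+x[:2]).round(1))
```

```text
[ 427.54979969 -307.41637097   87.        ] [54.73218086 61.12169182 55.72003979 61.89522789] [-0.13231948 -1.69634109  3.02313449  1.42929302]
[array([ 392.6, -260.5,   12. ]), array([ 474.2, -271. ,   12. ]), array([ 463. , -353.1,   12. ]), array([ 381.8, -344.1,   12. ])]
[ 392.6 -259.9]
[ 475.8 -271.8]
[ 463.9 -354.9]
[ 380.7 -343. ]
```

Run:
```python
from h import *
import pickle
t=pickle.load(open("top.pkl","rb"));d=pickle.load(open("w4.pkl","rb"));s=pickle.load(open("scene.pkl","rb"))
def loc(w):
    v=np.array(w[:2])-[622,-28]; a=1.108; return (v@[np.cos(a),np.sin(a)]).round(),(v@[-np.sin(a),np.cos(a)]).round()
for z in (0,60,100):
  for n,p in dict(dev1=(648,260),dev2=(635,150),dev3=(600,85),teal=(627,60)).items():
    w=p2w(t,190+p[0]/5,135+p[1]/5,z); print(z,n,w.round(),loc(w))
  for p in [(497,108),(575,108)]: w=p2w(d,*p,z); print(z,"rack",w.round(),loc(w))
# device height hints: scene px of rack/device tops
for p in [(600,60,0),(600,60,100),(600,60,150),(600,120,100)]: print(p,w2p(s,p).round())
```

```text
0 dev1 [542.  39.   0.] (np.float64(24.0), np.float64(102.0))
0 dev2 [633.  51.   0.] (np.float64(75.0), np.float64(25.0))
0 dev3 [688.  80.   0.] (np.float64(126.0), np.float64(-11.0))
0 teal [709.  58.   0.] (np.float64(116.0), np.float64(-39.0))
0 rack [672. -72.   0.] (np.float64(-17.0), np.float64(-64.0))
0 rack [766. -79.   0.] (np.float64(19.0), np.float64(-152.0))
60 dev1 [530.  36.  60.] (np.float64(16.0), np.float64(111.0))
60 dev2 [618.  47.  60.] (np.float64(65.0), np.float64(37.0))
60 dev3 [671.  75.  60.] (np.float64(114.0), np.float64(2.0))
60 teal [692.  54.  60.] (np.float64(104.0), np.float64(-26.0))
60 rack [639. -70.  60.] (np.float64(-30.0), np.float64(-34.0))
60 rack [719. -76.  60.] (np.float64(0.0), np.float64(-108.0))
100 dev1 [523.  33. 100.] (np.float64(11.0), np.float64(116.0))
100 dev2 [609.  44. 100.] (np.float64(59.0), np.float64(44.0))
100 dev3 [660.  72. 100.] (np.float64(106.0), np.float64(10.0))
100 teal [680.  51. 100.] (np.float64(96.0), np.float64(-17.0))
100 rack [617. -69. 100.] (np.float64(-39.0), np.float64(-14.0))
100 rack [687. -74. 100.] (np.float64(-12.0), np.float64(-78.0))
(600, 60, 0) [297. 205.]
(600, 60, 100) [297. 175.]
(600, 60, 150) [297. 159.]
(600, 120, 100) [279. 179.]
```

Call:
play_rows(
  plan=[
    {"slide":[0.6,1,0],"rot":[0,0,0.8]},
    {"slide":[0.6,1,0],"rot":[0,0,0.8]},
    {"slide":[0.6,1,0],"rot":[0,0,0.8]},
    {"slide":[0.6,1,0],"rot":[0,0,0.8]},
    {"slide":[0.7,1,0],"rot":[0,0,0.8]},
    {"slide":[0.7,1,0],"rot":[0,0,0.8]},
    {"slide":[0.7,1,0],"rot":[0,0,0.8]},
    {"slide":[0.7,1,0],"rot":[0,0,0.8]},
    {"slide":[0.7,1,0],"rot":[0,0,0.8]},
    {"slide":[0.7,1,0],"rot":[0,0,0.8]},
  ],
)

```text
t: 26.8
tool_pos: [559.9, -105.3, 399.9]
tcp_rot: [-0.001, 0.364, 0.931, -0.0]
contact_force: [0.9, 0.4, 0.3]
finger_gap: 69.9
gripper_force: 0.0
```

Call:
play_rows(
  plan=[
    {"slide":[0.75,1,0],"rot":[0,0,0.8]},
    {"slide":[0.75,1,0],"rot":[0,0,0.8]},
    {"slide":[0.75,1,0],"rot":[0,0,0.8]},
    {"slide":[0.75,0.8,0],"rot":[0,0,0]},
    {"slide":[0,0,0],"rot":[0,0,0]},
    {"slide":[0,0,0],"rot":[0,0,0]},
  ],
)

```text
t: 27.4
tool_pos: [619.5, -29.8, 399.9]
tcp_rot: [-0.001, 0.228, 0.974, -0.0]
contact_force: [-0.2, -0.1, 0.9]
finger_gap: 69.8
gripper_force: 0.0
```

Run:
```python
from h import *
import pickle
d=snap("wrist"); pickle.dump(d,open("w7.pkl","wb")); cv2.imwrite("pics/w7.png",d["pixels"][:300,80:560].repeat(2,0).repeat(2,1)[:, :800] if 0 else cv2.resize(d["pixels"][40:300,120:520],None,fx=2,fy=2,interpolation=cv2.INTER_CUBIC)); s=arm.read_state(); print(s["tool_pos"],s["tcp_rot"],s["t"], w2p(d,(622,-28,26)))
```

```text
[619.3545624  -30.69333688 400.16974558] [-8.27019114e-04  2.28991098e-01  9.73428107e-01 -3.37461093e-04] 27.45 [323.56800032 181.28666687]
```

View pics/w7.png

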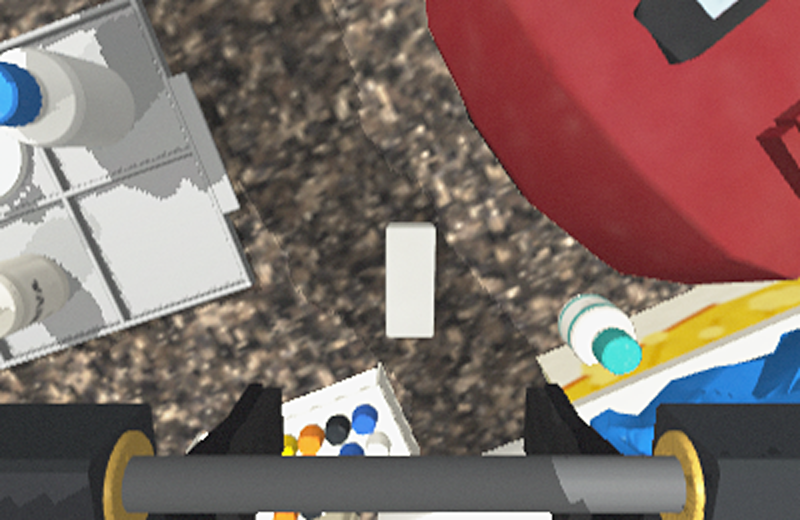

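The view is straight above the box. Its top spans crop (387..436, 227..337), it is already aligned with the tool, and the red device is at upper right. A teal-capped bottle is at (600,335), so I'll check its height against the gripper body.

Run:
```python
from h import *
import pickle
d=pickle.load(open("w7.pkl","rb"))
f=lambda x,y,z:p2w(d,120+x/2-.25,40+y/2-.25,z)
print("box",f(410.5,282,26),[f(*p,26).round(1) for p in [(387,227),(436,227),(433,337),(386,337)]])
a=1.108
def loc(w):
    v=w[:2]-f(410.5,282,26)[:2]; return (v@[np.cos(a),np.sin(a)]).round(),(v@[-np.sin(a),np.cos(a)]).round()
for z in (50,60,70,80):
    w=f(618,352,z); b=w2p(d,[w[0],w[1],0]); print("teal",z,w.round(),loc(w),((b-[120,40])*2).round())
for z in (0,40,80,120):
    print("dev",z,loc(f(470,110,z)),loc(f(520,190,z)),loc(f(610,265,z)))
q=arm.read_state()["tcp_rot"];print(2*np.arctan2(q[2],q[1])-np.pi/2)
```

```text
box [622.16833371 -26.20339715  26.        ] [array([587.2, -24.1,  26. ]), array([599.7,   1.1,  26. ]), array([658.7, -29. ,  26. ]), array([646.1, -54.4,  26. ])]
teal 50 [706.  63.  50.] (np.float64(118.0), np.float64(-35.0)) [592. 326.]
teal 60 [701.  62.  60.] (np.float64(114.0), np.float64(-31.0)) [586. 321.]
teal 70 [696.  60.  70.] (np.float64(110.0), np.float64(-28.0)) [581. 316.]
teal 80 [692.  58.  80.] (np.float64(107.0), np.float64(-25.0)) [576. 311.]
dev 0 (np.float64(35.0), np.float64(97.0)) (np.float64(66.0), np.float64(51.0)) (np.float64(125.0), np.float64(6.0))
dev 40 (np.float64(30.0), np.float64(95.0)) (np.float64(59.0), np.float64(54.0)) (np.float64(112.0), np.float64(13.0))
dev 80 (np.float64(26.0), np.float64(93.0)) (np.float64(52.0), np.float64(57.0)) (np.float64(98.0), np.float64(21.0))
dev 120 (np.float64(22.0), np.float64(91.0)) (np.float64(44.0), np.float64(60.0)) (np.float64(84.0), np.float64(28.0))
1.1087139094421472
```

Call:
play_rows(
  plan=[
    {"slide":[0.6,0,-1],"rot":[0,0,0]},
    {"slide":[0,0,-1],"rot":[0,0,0]},
    {"slide":[0,0,-1],"rot":[0,0,0]},
    {"slide":[0,0,-1],"rot":[0,0,0]},
    {"slide":[0,0,-1],"rot":[0,0,0]},
    {"slide":[0,0,-1],"rot":[0,0,0]},
    {"slide":[0,0,-1],"rot":[0,0,0]},
    {"slide":[0,0,-0.8],"rot":[0,0,0]},
    {"slide":[0,0,-0.4],"rot":[0,0,0]},
    {"slide":[0,0,0],"rot":[0,0,0]},
  ],
)

```text
t: 28.45
tool_pos: [631.2, -30.8, 236.1]
tcp_rot: [-0.001, 0.229, 0.973, -0.0]
contact_force: [-0.6, 0.6, -0.2]
finger_gap: 69.5
gripper_force: 0.0
```

Call:
play_rows(
  plan=[
    {"slide":[0,0,-0.5],"rot":[0,0,0]},
    {"slide":[0,0,-0.5],"rot":[0,0,0]},
    {"slide":[0,0,-0.4],"rot":[0,0,0]},
    {"slide":[0,0,-0.4],"rot":[0,0,0]},
    {"slide":[0,0,-0.4],"rot":[0,0,0]},
    {"slide":[0,0,-0.1],"rot":[0,0,0]},
    {"slide":[0,0,0],"rot":[0,0,0]},
  ],
)

```text
t: 29.15
tool_pos: [631.6, -30.1, 190.7]
tcp_rot: [-0.0, 0.229, 0.973, 0.0]
contact_force: [-0.2, -0.0, 0.6]
finger_gap: 69.5
gripper_force: 0.0
```

Call:
play_rows(
  plan=[
    {"slide":[0,0,0],"rot":[0,0,0]},
    {"slide":[0,0,0],"rot":[0,0,0]},
    {"slide":[0,0,0],"rot":[0,0,0]},
    {"slide":[0,0,0],"rot":[0,0,0]},
    {"slide":[0,0,0],"rot":[0,0,0]},
    {"slide":[0,0,0],"rot":[0,0,0]},
    {"slide":[0,0,0],"rot":[0,0,0]},
    {"slide":[0,0,0],"rot":[0,0,0]},
  ],
  jaw=-1,
  squeeze=25,
)

```text
t: 29.95
tool_pos: [631.7, -30.2, 191.3]
tcp_rot: [0.0, 0.229, 0.973, -0.0]
contact_force: [-0.0, -0.3, 0.6]
finger_gap: 28.8
gripper_force: 25.0
```

Call:
play_rows(
  plan=[
    {"slide":[0,0,0.5],"rot":[0,0,0]},
    {"slide":[0,0,1],"rot":[0,0,0]},
    {"slide":[0,0,1],"rot":[0,0,0]},
    {"slide":[0,0,1],"rot":[0,0,0]},
    {"slide":[0,0,1],"rot":[0,0,0]},
    {"slide":[0,0,1],"rot":[0,0,0]},
    {"slide":[0,0,1],"rot":[0,0,0]},
    {"slide":[0,0,1],"rot":[0,0,0]},
    {"slide":[-0.5,-0.7,1],"rot":[0,0,0]},
    {"slide":[-0.7,-1,0.5],"rot":[0,0,-0.6]},
  ],
)

```text
t: 30.95
tool_pos: [608.0, -62.2, 373.8]
tcp_rot: [0.001, 0.263, 0.965, 0.001]
contact_force: [-0.6, -0.5, 0.1]
finger_gap: 29.0
gripper_force: 25.0
```

Call:
play_rows(
  plan=[
    {"slide":[-0.7,-1,0],"rot":[0,0,-0.8]},
    {"slide":[-0.7,-1,0],"rot":[0,0,-0.8]},
    {"slide":[-0.7,-1,0],"rot":[0,0,-0.8]},
    {"slide":[-0.7,-1,0],"rot":[0,0,-0.8]},
    {"slide":[-0.7,-1,0],"rot":[0,0,-0.8]},
    {"slide":[-0.7,-1,0],"rot":[0,0,-0.8]},
    {"slide":[-0.7,-1,0],"rot":[0,0,-0.8]},
    {"slide":[-0.7,-1,0],"rot":[0,0,-0.8]},
    {"slide":[-0.7,-1,0],"rot":[0,0,-0.8]},
    {"slide":[-0.7,-1,0],"rot":[0,0,-0.8]},
  ],
)

```text
t: 31.95
tool_pos: [467.2, -264.4, 371.9]
tcp_rot: [0.0, 0.681, 0.733, 0.0]
contact_force: [0.2, -0.5, -0.6]
finger_gap: 28.9
gripper_force: 25.0
```

Call:
play_rows(
  plan=[
    {"slide":[-0.7,-1,0],"rot":[0,0,-0.8]},
    {"slide":[-0.7,-0.6,0],"rot":[0,0,-0.8]},
    {"slide":[-0.5,0,0],"rot":[0,0,-0.23]},
    {"slide":[0,0,0],"rot":[0,0,0]},
    {"slide":[0,0,0],"rot":[0,0,0]},
  ],
)

```text
t: 32.45
tool_pos: [430.3, -294.8, 371.6]
tcp_rot: [0.0, 0.755, 0.656, 0.0]
contact_force: [-0.8, 0.8, -0.8]
finger_gap: 28.8
gripper_force: 25.0
```

Call:
play_rows(
  plan=[
    {"slide":[-0.2,-1,0],"rot":[0,0,0]},
    {"slide":[0,-0.15,-1],"rot":[0,0,0]},
    {"slide":[0,0,-1],"rot":[0,0,0]},
    {"slide":[0,0,-1],"rot":[0,0,0]},
    {"slide":[0,0,-0.8],"rot":[0,0,0]},
    {"slide":[0,0,-0.3],"rot":[0,0,0]},
    {"slide":[0,0,-0.2],"rot":[0,0,0]},
    {"slide":[0,0,0],"rot":[0,0,0]},
    {"slide":[0,0,0],"rot":[0,0,0]},
  ],
)

```text
t: 33.35
tool_pos: [426.2, -319.3, 286.0]
tcp_rot: [0.001, 0.756, 0.655, 0.0]
contact_force: [-1.0, 0.1, -0.7]
finger_gap: 28.4
gripper_force: 25.0
```

Call:
play_rows(
  plan=[
    {"slide":[0,0.08,-0.15],"rot":[0,0,0]},
    {"slide":[0,0,-0.1],"rot":[0,0,0]},
    {"slide":[0,0,-0.1],"rot":[0,0,0]},
    {"slide":[0,0,0],"rot":[0,0,0]},
    {"slide":[0,0,0],"rot":[0,0,0]},
  ],
)

```text
t: 33.85
tool_pos: [425.7, -317.5, 278.2]
tcp_rot: [0.0, 0.756, 0.655, -0.0]
contact_force: [0.3, -0.3, 0.5]
finger_gap: 28.7
gripper_force: 25.0
```

Call:
play_rows(
  plan=[
    {"slide":[0,0,0],"rot":[0,0,0]},
    {"slide":[0,0,0],"rot":[0,0,0]},
    {"slide":[0,0,0],"rot":[0,0,0]},
    {"slide":[0,0,0],"rot":[0,0,0]},
  ],
  jaw=0.1,
)

```text
t: 34.25
tool_pos: [425.8, -317.5, 278.3]
tcp_rot: [0.0, 0.756, 0.655, 0.0]
contact_force: [-0.3, -0.2, 0.2]
finger_gap: 46.4
gripper_force: 0.0
```

Call:
play_rows(
  plan=[
    {"slide":[0,0,0.3],"rot":[0,0,0]},
    {"slide":[0,0,0.8],"rot":[0,0,0]},
    {"slide":[0,0,1],"rot":[0,0,0]},
    {"slide":[0,0,1],"rot":[0,0,0]},
    {"slide":[0,0,1],"rot":[0,0,0]},
    {"slide":[0,0,1],"rot":[0,0,0]},
    {"slide":[0,0,1],"rot":[0,0,0]},
    {"slide":[0,0,0],"rot":[0,0,0]},
  ],
)

```text
t: 35.05
tool_pos: [426.6, -317.7, 403.5]
tcp_rot: [0.003, 0.756, 0.655, 0.0]
contact_force: [-0.1, -0.3, 1.3]
finger_gap: 48.2
gripper_force: 0.0
```

Run:
```python
from h import *
import pickle
d=snap("wrist"); pickle.dump(d,open("w8.pkl","wb")); cv2.imwrite("pics/w8.png",cv2.resize(d["pixels"][40:250,230:480],None,fx=2.8,fy=2.8,interpolation=cv2.INTER_CUBIC)); s=arm.read_state(); print(s["tool_pos"],s["t"])
```

```text
[ 426.16207582 -317.5382616   401.71168131] 35.1
```

View pics/w8.png

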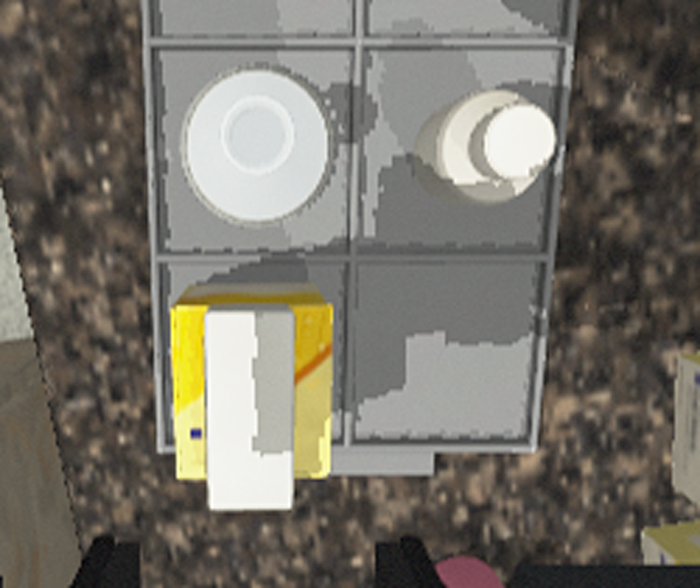

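The slide box lies flat on the carton, with top corners at crop (206,309), (294,307), (293,509) and (208,510). I'll compare the two centres.

Run:
```python
from h import *
import pickle
d=pickle.load(open("w8.pkl","rb"))
f=lambda x,y,z:p2w(d,230+x/2.8-.3,40+y/2.8-.3,z)
for z,c in [(113,[(206,309),(294,307),(293,509),(208,510)]),(87,[(172,305),(333,303),(330,478),(178,480)])]:
  S=np.array([f(x,y,z) for x,y in c]); e=np.diff(np.vstack([S,S[:1]]),axis=0)
  print(S.mean(0).round(1),np.linalg.norm(e,axis=1).round(1),np.arctan2(e[:,1],e[:,0]).round(3))
```

```text
[ 426.6 -307.4  113. ] [27.5 67.1 28.4 66.8] [-0.12  -1.705  3.011  1.422]
[ 427.6 -307.4   87. ] [55.  63.  55.1 63. ] [-0.13  -1.705  3.012  1.436]
```

Centred within 1 mm. The pot is next.

Call:
play_rows(
  plan=[
    {"slide":[0.3,1,0],"rot":[0,0,0]},
    {"slide":[0.3,1,0],"rot":[0,0,0]},
    {"slide":[0.3,1,0],"rot":[0,0,0]},
    {"slide":[0.3,1,0],"rot":[0,0,0]},
    {"slide":[0.3,1,0],"rot":[0,0,0]},
    {"slide":[0.3,1,0],"rot":[0,0,0]},
    {"slide":[0,1,0],"rot":[0,0,0]},
    {"slide":[0,1,0],"rot":[0,0,0]},
    {"slide":[0,1,0],"rot":[0,0,0]},
    {"slide":[0,1,0],"rot":[0,0,0]},
  ],
  jaw=0.6,
)

```text
t: 36.1
tool_pos: [461.4, -116.0, 400.0]
tcp_rot: [0.0, 0.756, 0.655, -0.0]
contact_force: [-0.2, -0.0, 0.7]
finger_gap: 69.3
gripper_force: 0.0
```

Call:
play_rows(
  plan=[
    {"slide":[0,1,0],"rot":[0,0,0]},
    {"slide":[0,1,0],"rot":[0,0,0]},
    {"slide":[0,1,0],"rot":[0,0,0]},
    {"slide":[0,1,0],"rot":[0,0,0]},
    {"slide":[0,1,0],"rot":[0,0,0]},
    {"slide":[0,1,0],"rot":[0,0,0]},
    {"slide":[0,1,0],"rot":[0,0,0]},
    {"slide":[0,1,0],"rot":[0,0,0]},
    {"slide":[0,1,0],"rot":[0,0,0]},
    {"slide":[0,1,0],"rot":[0,0,0]},
  ],
)

```text
t: 37.1
tool_pos: [461.2, 84.0, 400.2]
tcp_rot: [0.0, 0.756, 0.655, -0.0]
contact_force: [0.8, 0.6, -0.6]
finger_gap: 69.5
gripper_force: 0.0
```

Call:
play_rows(
  plan=[
    {"slide":[0,1,0],"rot":[0,0,0.6]},
    {"slide":[0,1,0],"rot":[0,0,0.6]},
    {"slide":[0,1,0],"rot":[0,0,0.6]},
    {"slide":[0,1,0],"rot":[0,0,0.6]},
    {"slide":[0,1,0],"rot":[0,0,0.6]},
    {"slide":[0,1,0],"rot":[0,0,0.6]},
    {"slide":[0,1,0],"rot":[0,0,0.6]},
    {"slide":[0,1,0],"rot":[0,0,0.6]},
    {"slide":[0,1,0],"rot":[0,0,0.6]},
    {"slide":[0,1,0],"rot":[0,0,0.6]},
  ],
)

```text
t: 38.1
tool_pos: [461.7, 284.0, 400.0]
tcp_rot: [-0.0, 0.474, 0.881, 0.0]
contact_force: [0.5, -0.2, 0.1]
finger_gap: 69.6
gripper_force: 0.0
```

Call:
play_rows(
  plan=[
    {"slide":[0,1,0],"rot":[0,0,0.5]},
    {"slide":[0,1,0],"rot":[0,0,0]},
    {"slide":[0,1,0],"rot":[0,0,0]},
    {"slide":[0,1,0],"rot":[0,0,0]},
    {"slide":[0,1,0],"rot":[0,0,0]},
    {"slide":[0,1,0],"rot":[0,0,0]},
    {"slide":[0,1,0],"rot":[0,0,0]},
    {"slide":[0,1,0],"rot":[0,0,0]},
    {"slide":[0,0,0],"rot":[0,0,0]},
    {"slide":[0,0,0],"rot":[0,0,0]},
  ],
)

```text
t: 39.1
tool_pos: [461.3, 443.1, 399.6]
tcp_rot: [-0.0, 0.449, 0.894, -0.0]
contact_force: [0.5, 0.4, -1.3]
finger_gap: 69.6
gripper_force: 0.0
```

Run:
```python
from h import *
import pickle
d=snap("wrist"); pickle.dump(d,open("w9.pkl","wb")); s=arm.read_state(); print(s["tool_pos"],s["tcp_rot"],s["t"],w2p(d,(462.7,445.9,50)))
h=cv2.cvtColor(d["pixels"],cv2.COLOR_BGR2HSV); m=cv2.inRange(h,(0,0,200),(179,40,255)); m[240:]=0
n,l,st,c=cv2.connectedComponentsWithStats(m)
for i in range(1,n):
    if st[i,4]>80: print(st[i],c[i].round(1),p2w(d,*c[i],50).round(1))
```

```text
[461.76473776 442.39683432 399.70968943] [-1.07563123e-04  4.49457004e-01  8.93301858e-01 -4.23650253e-04] 39.15 [324.30381704 183.2330356 ]
[ 373    0   63   70 1957] [406.8  28.3] [434.7 615.3  50. ]
[444   0  18  33 208] [452.9  17.2] [463.7 648.7  50. ]
[ 491   18  149  222 5468] [582.6 172.1] [680.1 623.6  50. ]
[ 530   57  110  147 6614] [590.3 145. ] [663.7 647.7  50. ]
[310 169  29  29 679] [324.1 182.9] [462.3 446.1  50. ]
```

Call:
play_rows(
  plan=[
    {"slide":[0.02,0.2,-1],"rot":[0,0,0]},
    {"slide":[0,0,-1],"rot":[0,0,0]},
    {"slide":[0,0,-1],"rot":[0,0,0]},
    {"slide":[0,0,-1],"rot":[0,0,0]},
    {"slide":[0,0,-1],"rot":[0,0,0]},
    {"slide":[0,0,-1],"rot":[0,0,0]},
    {"slide":[0,0,-1],"rot":[0,0,0]},
    {"slide":[0,0,-1],"rot":[0,0,0]},
    {"slide":[0,0,-1],"rot":[0,0,0]},
    {"slide":[0,0,-0.75],"rot":[0,0,0]},
  ],
)

```text
t: 40.15
tool_pos: [462.4, 445.7, 203.4]
tcp_rot: [0.0, 0.45, 0.893, -0.001]
contact_force: [-0.6, 0.4, 0.8]
finger_gap: 69.7
gripper_force: 0.0
```

Call:
play_rows(
  plan=[
    {"slide":[0,0,0],"rot":[0,0,0]},
    {"slide":[0,0,0],"rot":[0,0,0]},
    {"slide":[0,0,0],"rot":[0,0,0]},
    {"slide":[0,0,0],"rot":[0,0,0]},
    {"slide":[0,0,0],"rot":[0,0,0]},
    {"slide":[0,0,0],"rot":[0,0,0]},
    {"slide":[0,0,0],"rot":[0,0,0]},
    {"slide":[0,0,0],"rot":[0,0,0]},
  ],
  jaw=-1,
  squeeze=12,
)

```text
t: 40.95
tool_pos: [462.3, 446.7, 205.8]
tcp_rot: [0.0, 0.45, 0.893, 0.0]
contact_force: [-1.2, 0.0, 4.2]
finger_gap: 34.1
gripper_force: 12.0
```

Call:
play_rows(
  plan=[
    {"slide":[0,0,0.5],"rot":[0,0,0]},
    {"slide":[0,0,1],"rot":[0,0,0]},
    {"slide":[0,0,1],"rot":[0,0,0]},
    {"slide":[0,0,1],"rot":[0,0,0]},
    {"slide":[0,0,1],"rot":[0,0,0]},
    {"slide":[0,0,1],"rot":[0,0,0]},
    {"slide":[0,0,1],"rot":[0,0,0]},
    {"slide":[0,0,1],"rot":[0,0,0]},
    {"slide":[0,-0.5,1],"rot":[0,0,0]},
    {"slide":[0,-1,1],"rot":[0,0,0]},
  ],
)

```text
t: 41.95
tool_pos: [461.0, 417.1, 397.7]
tcp_rot: [-0.0, 0.449, 0.894, 0.001]
contact_force: [0.8, -0.7, 0.0]
finger_gap: 34.3
gripper_force: 12.0
```

Call:
play_rows(
  plan=[
    {"slide":[0.1,-1,0.3],"rot":[0,0,0]},
    {"slide":[0.1,-1,0],"rot":[0,0,0]},
    {"slide":[0.1,-1,0],"rot":[0,0,0]},
    {"slide":[0.1,-1,0],"rot":[0,0,0]},
    {"slide":[0.1,-1,0],"rot":[0,0,0]},
    {"slide":[0.1,-1,0],"rot":[0,0,0]},
    {"slide":[0.1,-1,0],"rot":[0,0,0]},
    {"slide":[0.1,-1,0],"rot":[0,0,0]},
    {"slide":[0.1,-1,0],"rot":[0,0,0]},
    {"slide":[0.1,-1,0],"rot":[0,0,0]},
  ],
)

```text
t: 42.95
tool_pos: [481.7, 215.6, 402.2]
tcp_rot: [0.001, 0.45, 0.893, -0.0]
contact_force: [0.7, -0.2, -0.8]
finger_gap: 34.3
gripper_force: 12.0
```

Call:
play_rows(
  plan=[
    {"slide":[0.2,-1,0],"rot":[0,0,0]},
    {"slide":[0.2,-1,0],"rot":[0,0,0]},
    {"slide":[0.2,-1,0],"rot":[0,0,0]},
    {"slide":[0.2,-1,0],"rot":[0,0,0]},
    {"slide":[0.2,-1,0],"rot":[0,0,0]},
    {"slide":[0.2,-1,0],"rot":[0,0,0]},
    {"slide":[0.2,-1,0],"rot":[0,0,0]},
    {"slide":[0.2,-1,0],"rot":[0,0,0]},
    {"slide":[0.2,-1,0],"rot":[0,0,0]},
    {"slide":[0.2,-1,0],"rot":[0,0,0]},
  ],
)

```text
t: 43.95
tool_pos: [521.8, 15.9, 402.3]
tcp_rot: [0.001, 0.45, 0.893, -0.001]
contact_force: [-0.3, -0.0, 0.1]
finger_gap: 34.4
gripper_force: 12.0
```

Call:
play_rows(
  plan=[
    {"slide":[0.1,-1,0],"rot":[0,0,0]},
    {"slide":[0.1,-1,0],"rot":[0,0,0]},
    {"slide":[0.1,-1,0],"rot":[0,0,0]},
    {"slide":[0.1,-1,0],"rot":[0,0,0]},
    {"slide":[0.1,-1,0],"rot":[0,0,0]},
    {"slide":[0.1,-1,0],"rot":[0,0,0]},
    {"slide":[0.1,-1,0],"rot":[0,0,0]},
    {"slide":[0,-1,0],"rot":[0,0,0]},
    {"slide":[0,0,0],"rot":[0,0,0]},
    {"slide":[0,0,0],"rot":[0,0,0]},
  ],
)

```text
t: 44.95
tool_pos: [536.1, -143.7, 401.0]
tcp_rot: [-0.0, 0.45, 0.893, 0.001]
contact_force: [0.7, 0.7, -0.9]
finger_gap: 34.2
gripper_force: 12.0
```

Call:
play_rows(
  plan=[
    {"slide":[-0.05,-0.47,-1],"rot":[0,0,0]},
    {"slide":[0,0,-1],"rot":[0,0,0]},
    {"slide":[0,0,-1],"rot":[0,0,0]},
    {"slide":[0,0,-1],"rot":[0,0,0]},
    {"slide":[0,0,-1],"rot":[0,0,0]},
    {"slide":[0,0,-1],"rot":[0,0,0]},
    {"slide":[0,0,-1],"rot":[0,0,0]},
    {"slide":[0,0,-0.8],"rot":[0,0,0]},
    {"slide":[0,0,0],"rot":[0,0,0]},
    {"slide":[0,0,0],"rot":[0,0,0]},
  ],
)

```text
t: 45.95
tool_pos: [535.4, -152.2, 245.6]
tcp_rot: [0.0, 0.449, 0.893, 0.0]
contact_force: [0.6, 0.1, -0.0]
finger_gap: 34.4
gripper_force: 12.0
```

Call:
play_rows(
  plan=[
    {"slide":[0,-0.04,-0.7],"rot":[0,0,0]},
    {"slide":[0,0,-0.5],"rot":[0,0,0]},
    {"slide":[0,0,-0.3],"rot":[0,0,0]},
    {"slide":[0,0,-0.15],"rot":[0,0,0]},
    {"slide":[0,0,-0.08],"rot":[0,0,0]},
    {"slide":[0,0,0],"rot":[0,0,0]},
    {"slide":[0,0,0],"rot":[0,0,0]},
  ],
)

```text
t: 46.65
tool_pos: [535.3, -153.7, 210.9]
tcp_rot: [0.0, 0.45, 0.893, 0.0]
contact_force: [0.1, 0.6, -0.0]
finger_gap: 34.4
gripper_force: 12.0
```

Call:
play_rows(
  plan=[
    {"slide":[0,0,-0.06],"rot":[0,0,0]},
    {"slide":[0,0,0],"rot":[0,0,0]},
    {"slide":[0,0,0],"rot":[0,0,0]},
  ],
)

```text
t: 46.95
tool_pos: [535.4, -153.7, 209.8]
tcp_rot: [0.0, 0.45, 0.893, 0.0]
contact_force: [0.5, 0.8, 2.0]
finger_gap: 34.0
gripper_force: 12.0
```

Call:
play_rows(
  plan=[
    {"slide":[0,0,0],"rot":[0,0,0]},
    {"slide":[0,0,0],"rot":[0,0,0]},
    {"slide":[0,0,0],"rot":[0,0,0]},
    {"slide":[0,0,0],"rot":[0,0,0]},
  ],
  jaw=0.2,
)

```text
t: 47.35
tool_pos: [535.0, -153.7, 209.2]
tcp_rot: [-0.0, 0.45, 0.893, 0.0]
contact_force: [-0.4, 0.7, -0.4]
finger_gap: 51.3
gripper_force: 0.0
```

Call:
play_rows(
  plan=[
    {"slide":[0,0,0.3],"rot":[0,0,0]},
    {"slide":[0,0,0.8],"rot":[0,0,0]},
    {"slide":[0,0,1],"rot":[0,0,0]},
    {"slide":[0,0,1],"rot":[0,0,0]},
    {"slide":[0,0,1],"rot":[0,0,0]},
    {"slide":[0,0,1],"rot":[0,0,0]},
    {"slide":[0,0,1],"rot":[0,0,0]},
    {"slide":[0,0,1],"rot":[0,0,0]},
    {"slide":[0,0,1],"rot":[0,0,0]},
    {"slide":[0,0,1],"rot":[0,0,0]},
  ],
)

```text
t: 48.35
tool_pos: [535.1, -153.1, 393.6]
tcp_rot: [0.001, 0.45, 0.893, -0.0]
contact_force: [0.3, -0.7, -0.1]
finger_gap: 52.4
gripper_force: 0.0
```

Call:
play_rows(
  plan=[
    {"slide":[0,1,0],"rot":[0,0,-1]},
    {"slide":[0,1,0],"rot":[0,0,-1]},
    {"slide":[-0.5,0,0],"rot":[0,0,-1]},
    {"slide":[-0.5,0,0],"rot":[0,0,-1]},
    {"slide":[-0.5,-0.5,0.5],"rot":[0,0,-1]},
    {"slide":[-0.5,-0.5,0.5],"rot":[0,0,-1]},
    {"slide":[-0.5,-1,0.5],"rot":[0,0,-0.5]},
    {"slide":[0,-1,0],"rot":[0,0,0]},
    {"slide":[0,0,0],"rot":[0,0,0]},
    {"slide":[0,0,0],"rot":[0,0,0]},
  ],
)

```text
t: 49.35
tool_pos: [485.3, -173.8, 421.1]
tcp_rot: [-0.001, 0.756, 0.655, 0.001]
contact_force: [1.0, 0.3, -0.6]
finger_gap: 52.0
gripper_force: 0.0
```

Run:
```python
from h import *
import pickle
d=snap("wrist"); t=snap("top"); pickle.dump(d,open("w10.pkl","wb")); s=arm.read_state(); print(s["tool_pos"],s["tcp_rot"],s["t"])
a=cv2.resize(d["pixels"][60:260,220:480],None,fx=2.2,fy=2.2,interpolation=cv2.INTER_CUBIC)
print(a.shape); b=cv2.resize(t["pixels"][140:240,340:450],None,fx=2,fy=2); c=np.zeros((a.shape[0],792,3),np.uint8); c[:,:a.shape[1]]=a; c[:200,572:792]=b
cv2.imwrite("pics/fin.png",c)
```

```text
[ 485.49009237 -172.63733505  421.01602063] [-6.24346824e-04  7.54881229e-01  6.55861096e-01  4.04170937e-04] 49.45
(440, 572, 3)
```

View pics/fin.png

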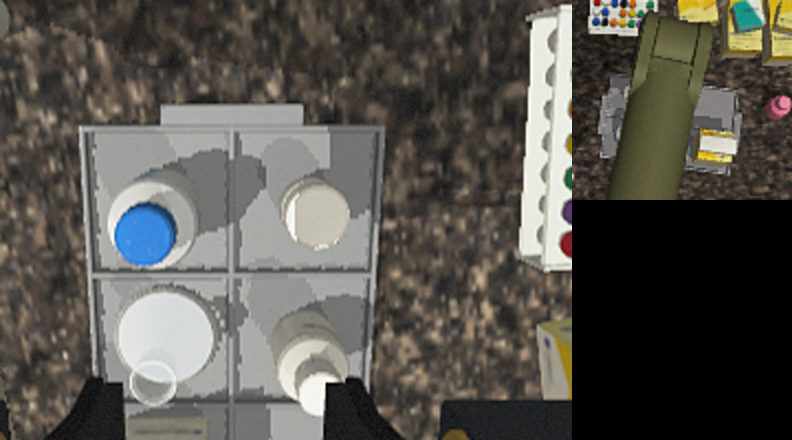

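The final view shows the blue-cap bottle near-left with its cap at (146,233), the pot upright far-left with its lid at (320,213), and the flask, white bottle and carton with its box undisturbed. I'll do a last numeric check of the pot and then hand in.

Run:
```python
from h import *
import pickle
d=pickle.load(open("w10.pkl","rb"))
f=lambda x,y,z:p2w(d,220+x/2.2-.3,60+y/2.2-.3,z)
p=f(320,213,54);b=f(146,233,104);fl=f(166,336,6);print(p,b,fl)
if np.hypot(p[0]-535.2,p[1]+153)<5 and np.hypot(b[0]-452,b[1]+141)<6: print(ticket.close_job())
```

```text
[ 537.43289913 -152.68610058   54.        ] [ 454.16586959 -142.68096194  104.        ] [ 441.66968904 -222.36313615    6.        ]
the job is handed in; nothing more can be done
None
```

The job is handed in after about 50 s of the 122 s: the blue-capped bottle stands left of the flask, the carton right of it with the slide box centred on top, and the pot left of the white bottle, each within about 3 mm of target by wrist camera; the judge's verdict was not shown.

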